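# Rehang the scrapers in reverse order

## Task

Move the four wood scrapers from the plywood carrying board to the dark bench rack so that their left-to-right order is reversed: the one now at the robot's left end of its row goes to the right end of the rack, and so on, one in each of the four places. Each must sit upright and centred with its blade down in its place and its grip fully home; the one that falls to the sprung steel clip has to be pressed in until its grip meets the posts. Do not disturb the mallet, the glue bottle and the wax tin.

Things in the scene. Friction and masses are not known exactly. Their poses are not given: they have to be found in the camera images.
- long: The long scraper: plain straight wooden grip 110 mm long with square ends. Grip 32 mm wide (its y) and 32 mm high at the middle, where it is gripped; under it, in the middle, a steel blade 50 mm long (x), 4 mm thick (y) reaching 40 mm down. Origin: middle of the grip's underside, x along the grip, z up. About 0.14 kg, loose.
- short: The short scraper: plain straight wooden grip 66 mm long with square ends. Grip 32 mm wide (its y) and 32 mm high at the middle, where it is gripped; under it, in the middle, a steel blade 50 mm long (x), 4 mm thick (y) reaching 40 mm down. Origin: middle of the grip's underside, x along the grip, z up. About 0.14 kg, loose.
- dumbbell: The two-disc scraper: wooden grip 108 mm long ending in a 44 mm round disc at both ends. Grip 32 mm wide (its y) and 32 mm high at the middle, where it is gripped; under it, in the middle, a steel blade 50 mm long (x), 4 mm thick (y) reaching 40 mm down. Origin: middle of the grip's underside, x along the grip, z up. About 0.14 kg, loose.
- paddle: The one-disc scraper: wooden grip 100 mm long, square at one end (x = -45 mm) and with a 50 mm round disc at the other (centre x = +30 mm). Grip 32 mm wide (its y) and 32 mm high at the middle, where it is gripped; under it, in the middle, a steel blade 50 mm long (x), 4 mm thick (y) reaching 40 mm down. Origin: middle of the grip's underside, x along the grip, z up. About 0.14 kg, loose.
- rest_long: Fixed wooden rest on the carrying board where the long scraper stands at the start; all four look alike, 75 mm apart in a row. Two cheeks 60 mm long (x), 30 mm over all (y), with a 16 mm gap for the blade; the grip lies on the cheek tops, 56 mm above the origin. Origin: underside centre, 12 mm above the bench; y along the row, to the robot's left.
- rest_short: Fixed wooden rest on the carrying board where the short scraper stands at the start; all four look alike, 75 mm apart in a row. Two cheeks 60 mm long (x), 30 mm over all (y), with a 16 mm gap for the blade; the grip lies on the cheek tops, 56 mm above the origin. Origin: underside centre, 12 mm above the bench; y along the row, to the robot's left.
- rest_dumbbell: Fixed wooden rest on the carrying board where the two-disc scraper stands at the start; all four look alike, 75 mm apart in a row. Two cheeks 60 mm long (x), 30 mm over all (y), with a 16 mm gap for the blade; the grip lies on the cheek tops, 56 mm above the origin. Origin: underside centre, 12 mm above the bench; y along the row, to the robot's left.
- rest_paddle: Fixed wooden rest on the carrying board where the one-disc scraper stands at the start; all four look alike, 75 mm apart in a row. Two cheeks 60 mm long (x), 30 mm over all (y), with a 16 mm gap for the blade; the grip lies on the cheek tops, 56 mm above the origin. Origin: underside centre, 12 mm above the bench; y along the row, to the robot's left.
- board: Fixed plywood carrying board 100 x 310 x 12 mm that carries the four rests, at y = +112.5, +37.5, -37.5 and -112.5 mm. Origin: underside centre, on the bench; y along the row, to the robot's left.
- rack: Fixed dark bench rack, places at y = +112.5, +37.5, -37.5, -112.5 mm (y to the robot's left). Base 80 x 300 x 10 mm; origin underside centre, on the bench. Each place has a 16 mm gap for the blade; grips rest 56 mm up, on cheeks 60 long, 30 over all. At +112.5 (left) posts and two sprung steel jaws instead: 14 mm mouth 47 mm up, closing to 1 mm; pressing the blade down in parts them (up to 20 N).
- mallet: Bystander: wooden mallet lying at the far side, 310 mm long, head 110 x 65 x 50 mm centred 110 mm along x from its origin, handle along -x. Leave alone.
- glue: Bystander: white glue bottle 56 mm across, 150 mm high; origin at the underside. Leave alone.
- wax: Bystander: low steel wax tin 80 mm across, 45 mm high; origin at the underside. Leave alone.
Things that resemble listed ones, but are neither listed nor needed, are in the scene too. What is shaped like the dumbbell but blue is not meant. What is shaped like the short but blue is not meant.

How it is judged (in metres and radians):
At the end, for the whole second after the job is handed in: Each scraper in one of the four places (12 mm along the blade, 10 mm across), grip underside within 5 mm of its seat, upright within 0.12 rad, in line with the place within 0.3 rad either way round, at rest; their order along the row is the reverse of that of the rests they came from (((y of rest_long in the frame of board between 0.0925 and 0.1325 m and y of long in the frame of rack between -0.1225 and -0.1025 m) or (y of rest_long in the frame of board between 0.0175 and 0.0575 m and y of long in the frame of rack between -0.0475 and -0.0275 m) or (y of rest_long in the frame of board between -0.0575 and -0.0175 m and y of long in the frame of rack between 0.0275 and 0.0475 m) or (y of rest_long in the frame of board between -0.1325 and -0.0925 m and y of long in the frame of rack between 0.1025 and 0.1225 m)) and x of long in the frame of rack between -0.012 and 0.012 m and z of long in the frame of rack between 0.051 and 0.061 m and angle between each of long, short, dumbbell, paddle's own z axis and vertical below 0.12 rad and angle between the x axis of each of long, short, dumbbell, paddle and the x axis of rack, either way round below 0.3 rad and linear speed of each of long, short, dumbbell, paddle below 0.02 m/s and angular speed of each of long, short, dumbbell, paddle below 0.3 rad/s and ((y of rest_short in the frame of board between 0.0925 and 0.1325 m and y of short in the frame of rack between -0.1225 and -0.1025 m) or (y of rest_short in the frame of board between 0.0175 and 0.0575 m and y of short in the frame of rack between -0.0475 and -0.0275 m) or (y of rest_short in the frame of board between -0.0575 and -0.0175 m and y of short in the frame of rack between 0.0275 and 0.0475 m) or (y of rest_short in the frame of board between -0.1325 and -0.0925 m and y of short in the frame of rack between 0.1025 and 0.1225 m)) and x of short in the frame of rack between -0.012 and 0.012 m and z of short in the frame of rack between 0.051 and 0.061 m and ((y of rest_dumbbell in the frame of board between 0.0925 and 0.1325 m and y of dumbbell in the frame of rack between -0.1225 and -0.1025 m) or (y of rest_dumbbell in the frame of board between 0.0175 and 0.0575 m and y of dumbbell in the frame of rack between -0.0475 and -0.0275 m) or (y of rest_dumbbell in the frame of board between -0.0575 and -0.0175 m and y of dumbbell in the frame of rack between 0.0275 and 0.0475 m) or (y of rest_dumbbell in the frame of board between -0.1325 and -0.0925 m and y of dumbbell in the frame of rack between 0.1025 and 0.1225 m)) and x of dumbbell in the frame of rack between -0.012 and 0.012 m and z of dumbbell in the frame of rack between 0.051 and 0.061 m and ((y of rest_paddle in the frame of board between 0.0925 and 0.1325 m and y of paddle in the frame of rack between -0.1225 and -0.1025 m) or (y of rest_paddle in the frame of board between 0.0175 and 0.0575 m and y of paddle in the frame of rack between -0.0475 and -0.0275 m) or (y of rest_paddle in the frame of board between -0.0575 and -0.0175 m and y of paddle in the frame of rack between 0.0275 and 0.0475 m) or (y of rest_paddle in the frame of board between -0.1325 and -0.0925 m and y of paddle in the frame of rack between 0.1025 and 0.1225 m)) and x of paddle in the frame of rack between -0.012 and 0.012 m and z of paddle in the frame of rack between 0.051 and 0.061 m); the robot touches nothing.
It fails at once if the mallet is moved by more than 30 mm (distance of mallet from where it was at the start of the episode above 0.03 m).
It fails at once if the glue is moved by more than 30 mm (distance of glue from where it was at the start of the episode above 0.03 m).
It fails at once if the wax is moved by more than 30 mm (distance of wax from where it was at the start of the episode above 0.03 m).
It also fails if it takes over 106 s, if anything falls off the work surface, if the arm or the gripper's body presses on something with over 40 N, if the wrist force passes 120 N, or if a joint passes its speed limit or range.

## Robot

A 6-joint arm with a two-finger parallel gripper is mounted at the origin on the work surface. World frame = base frame: x ahead of the robot, y to its left, z up, the work surface at z = 0. Lengths are in mm, angles in rad, forces in N, time in s.
With the tool pointing down it reaches from about 350 to 875 mm from the base axis. Payload 4.2 kg.
Tool frame: the origin (TCP) lies midway between the tips of the shut fingers; the grasp point (between the pads) lies 19 mm behind it; z points along the fingers, y is the line along which they close (so a half turn about z gives the same grasp; the last joint's range is limited). The gripper opens to 85 mm and grips with 20 to 120 N. Pads are 22 mm wide; open, the fingers measure 114 mm over their backs; the gripper's body (76 mm by 85 mm) begins 54 mm behind the grasp point. The pads swing forward as they close: fully open they stand 13 mm farther back than shut.
Start: joints at [-1.018, 0.385, 0.008, 0, -1.194, -0.259], TCP at [181.011, -598.193, 231.312] pointing down, gripper open.
Joint ranges: [-3.14, 3.14], [-1.21, 2.06], [-1.07, 1.41], [-3.16, 2.05], [-2.99, -0.16], [-3.1, 3.1]. Speed limits (rad/s): [2.79, 2.79, 3.14, 3.14, 3.14, 3.14].

## Interface

Orientations are given as a unit quaternion [x, y, z, w].
In Python, from bench import * gives the robot as it stands.
- The arm moves only by the tool drive_tool, never from a script. Its argument "plan" is a list that holds one entry, the list of rows, each a list of 5 numbers: the closure, from -1 (fully open) to 1 (shut), then the shift along the world's x, y, z in mm, then the turn about the world's z in degrees. A call has 1 to 20 rows; each row shifts and turns the commanded pose from where the row before left it; what a row does not reach is not made up. A row lasts 1/12 s, in which the tool goes at most 41.7 mm and 7.16 degrees, less where a joint would pass 70% of its speed; a pose out of reach is approached as far as the arm can. A call is refused whole if a number of a shift passes 41.7 or a number of a turn 7.16, either way. A call with a gripper value outside its range is refused whole. The fingers move at their own pace and stop on an object; the grip force is fixed at half the most. Time passes only in rows, so rows that do not move let the fingers close. It gives the time, the measured TCP pose, the force, the opening and the grip force at its end, in the units of the state.
- read_state(): the state, without advancing time (a new reading comes with each control period).
- get_image(name): name is "scene" or "top" or "wrist"; returns (picture, depth): 420x560x3 uint8, red, green, blue; 420x560 float32, mm along the optical axis (not along the pixel's ray), 0 where there is no reading.
- camera_model(name): a dict with "fx", "fy", "cx", "cy" (pixels), "R" (3x3) and "t" (3): a world point X has camera coordinates R X + t; the wrist camera has in their place "mount" (4x4, takes a point from camera to tool coordinates, whose origin is the TCP and whose axes are the flange's). Camera axes: x right, y down, z forward; pixel columns grow to the right and rows downward; lengths in mm; the calibration is good to about 2 mm. A picture is of the moment at which its call begins: read the wrist's pose just before it. camera_model takes no time and is no camera call.
- job_done(): hands the job in; it is judged then, once.
The state is a dict: "clock": time; "joints": joint angles; "joint_vel": joint speeds; "joint_efforts": joint torques, N m; "position": TCP position; "ee_rot": TCP orientation; "contact_force": force on the tool from outside, world axes, zero at the start; "wrist_torque": the same for the moment, N m; "gripper_width": finger opening in mm; "grasp_force": force on a finger pad.
Only numpy, scipy, OpenCV 4.12 (cv2) and the standard library are available. Lean on these libraries where they do the work, as an engineer would, in place of code of your own. Each camera call takes 0.05 s, during which the arm holds its last target. There are 200 camera calls.

## Working session

There is one attempt and no reset: what is moved stays moved. The work goes in short steps, Python scripts to look and compute and a tool call to move; the robot and the scene stay as the last step left them, time stands still between calls to the robot, and variables do not carry over. Pictures are saved under pics/ and viewed, at most 14 in all, crops included, and the job is handed in when it is done.

Besides the shell and the picture viewer there is one more tool, called as name(argument=value, ...) on one line, values as JSON. drive_tool: Moves the arm, as the interface text tells. Its arguments: {"type":"object","properties":{"plan":{"type":"array"}},"required":["plan"]}

```bash
mkdir -p pics; ls
python3 - <<'E'
from bench import *
import cv2,numpy as np
for n in("scene","top"):
    im,d=get_image(n); cv2.imwrite(f"pics/{n}0.png",cv2.cvtColor(im,cv2.COLOR_RGB2BGR)); np.savez(f"{n}0.npz",im=im,d=d)
    m=camera_model(n); print(n,{k:np.round(v,3).tolist() for k,v in m.items()})
print(camera_model("wrist"));print(read_state())
E
```

```text
pics
scene {'fx': 415.412, 'fy': 415.412, 'cx': 285.998, 'cy': 213.465, 'R': [[-0.6, 0.8, 0.02], [0.539, 0.423, -0.728], [-0.591, -0.426, -0.685]], 't': [318.507, -262.587, 1305.046]}
top {'fx': 455.042, 'fy': 455.042, 'cx': 276.472, 'cy': 208.049, 'R': [[-0.028, -1.0, 0.007], [-0.987, 0.026, -0.159], [0.159, -0.011, -0.987]], 't': [38.517, 613.488, 1269.802]}
{'fx': 372.3155363909936, 'fy': 372.3155363909936, 'cx': 277.0807697486623, 'cy': 216.98872925860746, 'mount': array([[-1.18986419e-03, -9.54922904e-01, -2.96851530e-01,
         7.63492317e+01],
       [ 9.99999257e-01, -1.21470146e-03, -1.00781215e-04,
        -8.84396020e-01],
       [-2.64347696e-04, -2.96851429e-01,  9.54923640e-01,
        -1.42860360e+02],
       [ 0.00000000e+00,  0.00000000e+00,  0.00000000e+00,
         1.00000000e+00]])}
{'clock': 0.1, 'joints': array([-1.01840031e+00,  3.85462200e-01,  6.76406467e-03, -4.23101787e-04,
       -1.19401543e+00, -2.58592024e-01]), 'joint_vel': array([ 0.00043845, -0.00236055,  0.0019753 ,  0.00158962,  0.00054295,
        0.00074404]), 'joint_efforts': array([-6.85631494e-04, -3.93318701e+01,  1.88928097e+01,  4.19790387e+00,
       -2.62859387e-03,  5.37406237e-06]), 'position': array([ 180.85251089, -597.71328711,  230.34390354]), 'ee_rot': array([-1.46296947e-01,  9.89240237e-01,  9.58448057e-04, -1.97457223e-04]), 'contact_force': array([-0.10271389,  0.05613488, -0.88124121]), 'wrist_torque': array([ 0.02211399, -0.01268731, -0.02585792]), 'grasp_force': 0.0, 'gripper_width': 85.59284570000278}
```

View pics/top0.png

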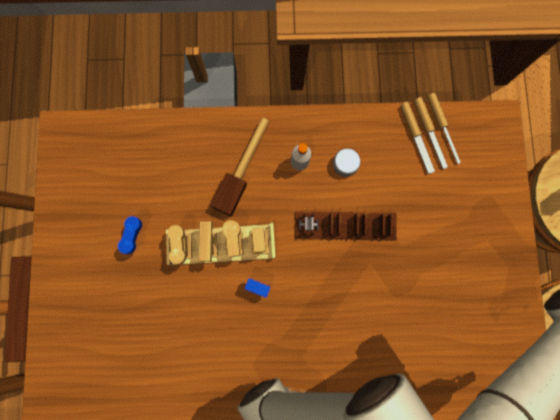

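View pics/scene0.png

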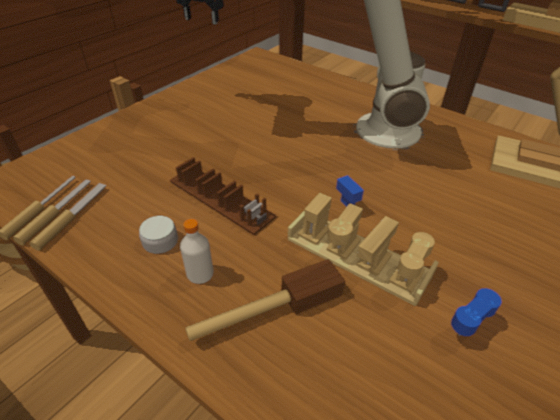

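The top picture shows the wooden row, from the robot's left: dumbbell (176,243), long (204,242), paddle (231,238) and short (259,240). The rack is at (345,226), with its steel clip at (308,224) on the robot's left.

These could be mistaken for the scrapers:
- Blue dumbbell at (129,235)
- Blue short at (257,288)
- Chisels at (430,130)

I choose the four wooden ones on the board. The plan is dumbbell → right end, long → -37.5, paddle → +37.5 and short → clip.

```bash
cat > h.py <<'E'
from bench import *
import cv2,numpy as np
def cloud(im,d,m,Rt=None):
    v,u=np.mgrid[:420,:560]; P=np.stack([(u-m['cx'])/m['fx']*d,(v-m['cy'])/m['fy']*d,d],-1)
    if Rt is None: W=(P-m['t'])@m['R']
    else: W=P@Rt[:3,:3].T+Rt[:3,3]
    W[d<=0]=np.nan; return W
def ray(m,u,v,z):
    c=-m['R'].T@m['t']; r=m['R'].T@np.array([(u-m['cx'])/m['fx'],(v-m['cy'])/m['fy'],1]); return c+r*(z-c[2])/r[2]
E
python3 - <<'E'
from h import *
b=[]
for n in("top","scene"):
    f=np.load(n+"0.npz"); m=camera_model(n); W=cloud(f['im'],f['d'],m); hsv=cv2.cvtColor(f['im'],cv2.COLOR_RGB2HSV)
    print(n,"bench z",np.nanmedian(W[300:330,100:200,2]) if n=="top" else np.nanmedian(W[300:330,80:160,2]))
    if n=="top":
        for nm,(u0,u1,v0,v1) in dict(dumb=(164,189,222,268),long=(196,214,218,266),padd=(218,243,218,262),short=(247,273,222,256)).items():
            w=W[v0:v1,u0:u1].reshape(-1,3); t=w[w[:,2]>88]; print(nm,len(t),"topz",np.percentile(t[:,2],[10,50,90]).round(1))
            w=t[t[:,2]>np.median(t[:,2])-6][:,:2].astype(np.float32); print(np.round([*map(lambda q:np.array(q).ravel(),cv2.minAreaRect(w))][0],1),cv2.minAreaRect(w)[1:],w.min(0).round(),w.max(0).round())
        for nm,(u0,u1,v0,v1) in dict(board=(160,278,218,268),rack=(292,400,208,244)).items():
            w=W[v0:v1,u0:u1].reshape(-1,3); w=w[(w[:,2]>6)&(w[:,2]<200)]; print(nm,np.histogram(w[:,2],range(0,120,8))[0])
            t=w[(w[:,2]<18)][:,:2].astype(np.float32);print(cv2.minAreaRect(t))
            if nm=="rack":
                t=w[(w[:,2]>46)]; print(np.percentile(t[:,2],[10,50,90]),cv2.minAreaRect(t[:,:2].astype(np.float32)))
    else:
        # all pts above 88 in board zone
        w=W.reshape(-1,3); t=w[(w[:,2]>88)&(w[:,2]<120)&(w[:,0]>300)&(w[:,0]<650)&(w[:,1]>20)&(w[:,1]<380)]
        print(len(t))
        H=np.histogram(t[:,1],range(20,390,10)); print(H[0])
        print([(np.median(t[(t[:,1]>=a)&(t[:,1]<a+10)],0).round().tolist()) for a in range(20,380,10) if ((t[:,1]>=a)&(t[:,1]<a+10)).sum()>20])
        t=w[(w[:,2]>6)&(w[:,2]<18)&(w[:,0]>300)&(w[:,0]<650)&(w[:,1]<20)&(w[:,1]>-400)]; print("rackbase",cv2.minAreaRect(t[:,:2].astype(np.float32)))
        t=w[(w[:,2]>48)&(w[:,2]<75)&(w[:,0]>300)&(w[:,0]<650)&(w[:,1]<10)&(w[:,1]>-310)]; print("racktop",np.percentile(t[:,2],[10,50,90]),cv2.minAreaRect(t[:,:2].astype(np.float32)))
E
```

```text
top bench z -0.007548400299019923
dumb 524 topz [ 96.7 100.  103.1]
[511.6 301.3] ((105.55531311035156, 43.82698440551758), 5.138011455535889) [459. 279.] [564. 326.]
long 484 topz [ 96.3  99.8 102.8]
[518.7 223.2] ((32.9608039855957, 107.65138244628906), 88.3413314819336) [465. 206.] [573. 239.]
padd 481 topz [ 96.4 100.  103.4]
[525.1 151.5] ((47.283084869384766, 97.28031921386719), 88.78594207763672) [476. 127.] [574. 175.]
short 280 topz [ 96.6 100.1 103.3]
[519.2  75.3] ((66.30976104736328, 31.993858337402344), 4.0498456954956055) [486.  57.] [552.  92.]
board [ 108 1111  457  101   77  152   19   12   19   38   55  137 1535   97]
((523.2481689453125, 195.64486694335938), (346.1515808105469, 144.7000732421875), 88.3261489868164)
rack [ 291 1431  112  116  104  100  249  167    1    0    0    0    0    0]
((563.3866577148438, -182.1748504638672), (317.86376953125, 104.91928100585938), 88.47123718261719)
[49.27232539 54.89457599 59.13383702] ((562.5975341796875, -182.7969970703125), (254.95574951171875, 60.30058670043945), 87.50666809082031)
scene bench z -1.1821744499342477
2666
[  0   0   0  12 100 106 133  37   0   0  19 145 168 188 134  37   0   0
  70 210 210 244   0   0   0   6 128 225 230 214  50   0   0   0   0   0]
[[526.0, 65.0, 99.0], [528.0, 75.0, 99.0], [521.0, 86.0, 99.0], [539.0, 91.0, 95.0], [532.0, 136.0, 99.0], [532.0, 145.0, 99.0], [533.0, 155.0, 100.0], [549.0, 163.0, 99.0], [556.0, 173.0, 97.0], [537.0, 208.0, 99.0], [529.0, 215.0, 100.0], [531.0, 225.0, 100.0], [526.0, 235.0, 99.0], [505.0, 287.0, 99.0], [521.0, 295.0, 99.0], [522.0, 305.0, 99.0], [524.0, 315.0, 99.0], [549.0, 322.0, 98.0]]
rackbase ((564.14794921875, -183.47457885742188), (301.41046142578125, 82.12175750732422), 87.46269226074219)
racktop [49.30557739 54.18471905 56.67808602] ((563.9024658203125, -183.3128204345703), (255.37599182128906, 61.878116607666016), 87.24935150146484)
```

drive_tool(plan=[[[-0.3,23.5,29.6,6,-1.2],[-0.3,23.5,29.6,6,-1.2],[-0.3,23.5,29.6,6,-1.2],[-0.3,23.5,29.6,6,-1.2],[-0.3,23.5,29.6,6,-1.2],[-0.3,23.5,29.6,6,-1.2],[-0.3,23.5,29.6,6,-1.2],[-0.3,23.5,29.6,6,-1.2],[-0.3,23.5,29.6,6,-1.2],[-0.3,23.5,29.6,6,-1.2],[-0.3,23.5,29.6,6,-1.2],[-0.3,23.5,29.6,6,-1.2],[-0.3,23.5,29.6,6,-1.2],[-0.3,23.5,29.6,6,-1.2],[-0.3,0,0,0,0],[-0.3,0,0,0,0],[-0.3,0,0,0,0]]])

```text
clock: 1.52
position: [509.6, -183.6, 314.7]
ee_rot: [-0.001, 1.0, 0.0, -0.001]
contact_force: [-0.3, -0.6, 0.8]
gripper_width: 55.5
grasp_force: 0.0
```

```bash
cat >> h.py <<'E'
from scipy.spatial.transform import Rotation as Ro
def wcam():
    "wrist picture with its model in world coordinates"
    s=read_state(); im,d=get_image("wrist"); m=dict(camera_model("wrist")); T=np.eye(4)
    T[:3,:3]=Ro.from_quat(s['ee_rot']).as_matrix(); T[:3,3]=s['position']; T=T@m['mount']
    m['R']=T[:3,:3].T; m['t']=-m['R']@T[:3,3]; return im,d,m,s
def snap(n):
    im,d,m,s=wcam(); np.savez(n+".npz",im=im,d=d,**m); cv2.imwrite(f"pics/{n}.png",cv2.cvtColor(im,cv2.COLOR_RGB2BGR)); return im,d,m,s
def rod(s): return s['position'].round(1),(Ro.from_quat(s['ee_rot']).as_matrix()[:,1]).round(4),s['gripper_width'],s['clock']
E
python3 - <<'E'
from h import *
print(rod(snap("rackA")[3]))
E
```

```text
(array([ 509.6, -183.6,  314.7]), array([-1.2e-03,  1.0e+00,  3.0e-04]), 55.50420657973709, 1.5167)
```

drive_tool(plan=[[[-0.3,-2,41,0,0],[-0.3,-2,41,0,0],[-0.3,-2,41,0,0],[-0.3,-2,41,0,0],[-0.3,-2,41,0,0],[-0.3,-2,41,0,0],[-0.3,-2,41,0,0],[-0.3,-2,41,0,0],[-0.3,-2,41,0,0],[-0.3,0,0,0,0],[-0.3,0,0,0,0],[-0.3,0,0,0,0]]])

```text
clock: 2.57
position: [491.9, 184.0, 315.1]
ee_rot: [0.0, 1.0, -0.0, -0.0]
contact_force: [-0.2, -0.0, -0.4]
gripper_width: 55.6
grasp_force: 0.0
```

Run:
```python
from h import *
print(rod(snap("boardA")[3]))
```

```text
(array([491.9, 184. , 315.1]), array([ 5.e-04,  1.e+00, -6.e-04]), 55.6050627967384, 2.5667)
```

View pics/rackA.png

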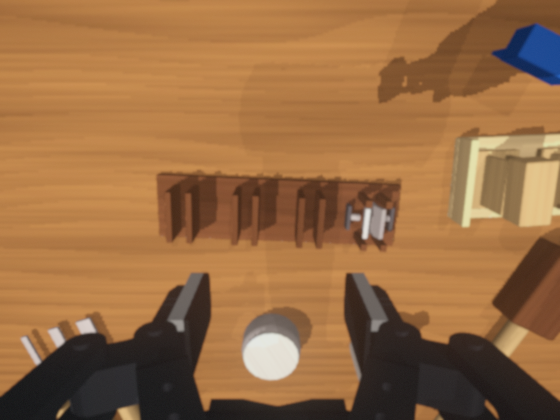

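View pics/boardA.png

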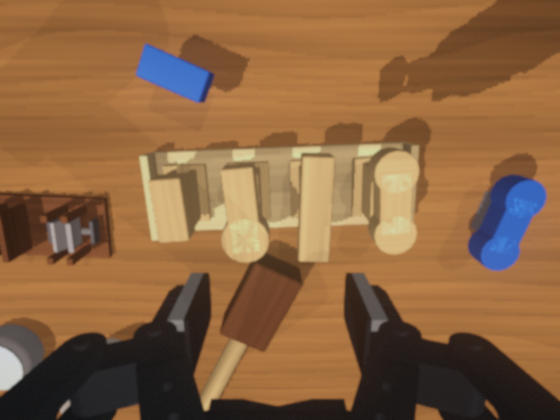

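RackA shows cheek pairs at (178,217), (245,218) and (311,220), with the clip at (372,218). BoardA shows short (169,210), paddle (241,212) with its disc at the far side (246,241), long (316,208) and dumbbell (395,201). Both blue look-alikes are off the board.

```bash
cat >> h.py <<'E'
def tops(n,lo,hi,zp,box,amin=60,rel=None):
    "top faces between lo and hi in the world box: centroid pixel and rectangle of the rays cast on z=zp"
    f=np.load(n+".npz"); m={k:f[k] for k in ('fx','fy','cx','cy','R','t')} if 'fx' in f else camera_model(n[:-1])
    W=cloud(f['im'],f['d'],m); x0,x1,y0,y1=box
    k=((W[...,2]>lo)&(W[...,2]<hi)&(W[...,0]>x0)&(W[...,0]<x1)&(W[...,1]>y0)&(W[...,1]<y1)).astype(np.uint8)
    k=cv2.morphologyEx(cv2.medianBlur(k,3),cv2.MORPH_OPEN,np.ones((2,2)))
    N,L,S,C=cv2.connectedComponentsWithStats(k); out=[]
    for i in range(1,N):
        if S[i,4]<amin: continue
        v,u=np.where(L==i); p=np.array([ray(m,a,b,zp)[:2] for a,b in zip(u,v)],np.float32)
        q=p-p.mean(0); e=np.linalg.eigh(q.T@q)[1][:,1]; e*=np.sign(e[0]) or 1
        r=cv2.minAreaRect(p); out.append((r[0][1],np.round(r[0],1),np.round(r[1],1),round(r[2],1),'mean',p.mean(0).round(1),'pca deg',round(np.degrees(np.arctan2(e[1],e[0])),1),'z',round(float(np.median(W[v,u,2])),1),'ext',p.min(0).round(),p.max(0).round(),C[i].round(1)))
    return m,sorted(out,key=lambda o:o[0])
E
python3 - <<'E'
from h import *
B=(400,640,30,360); r={}
for n,lo in (("boardA",93),("top0",91)):
    m,o=tops(n,lo,112,100,B); r[n]=(m,o); print(n)
    for a in o: print(*a[1:])
P=lambda m:np.diag([1.,1,1])@np.array([[m['fx'],0,m['cx']],[0,m['fy'],m['cy']],[0,0,1]])@np.c_[m['R'],m['t']]
a,b=r["boardA"],r["top0"]
if len(a[1])==len(b[1]):
    X=cv2.triangulatePoints(P(a[0]),P(b[0]),np.array([o[-1] for o in a[1]]).T,np.array([o[-1] for o in b[1]]).T); print("tri",(X[:3]/X[3]).T.round(1))
R=(480,650,-360,-20)
m,o=tops("rackA",49,75,56,R,20); print("rack")
for a in o: print(*a[1:])
f=np.load("rackA.npz"); im=f['im'][150:270,140:420]; cv2.imwrite("pics/rackcrop.png",cv2.cvtColor(cv2.resize(im,None,fx=2.8,fy=2.8,interpolation=cv2.INTER_CUBIC),cv2.COLOR_RGB2BGR))
m={k:f[k] for k in ('fx','fy','cx','cy','R','t')}; W=cloud(f['im'],f['d'],m)
w=W.reshape(-1,3); w=w[(w[:,2]>7)&(w[:,2]<14)&(w[:,0]>480)&(w[:,0]<650)&(w[:,1]>-370)&(w[:,1]<0)]; print(cv2.minAreaRect(w[:,:2].astype(np.float32)),np.median(w[:,2]))
print([np.round(ray(m,u,v,10)[:2],1) for u,v in((159,174),(400,182),(398,248),(160,240))])
E
```

```text
boardA
[520.1  76.6] [66.5 33.3] 4.3 mean [519.2  76.5] pca deg 4.1 z nan ext [487.  58.] [554.  95.] [170.8 209.6]
[526.2 151.5] [48.4 99.9] 89.6 mean [527.1 149.1] pca deg 5.0 z nan ext [476. 127.] [576. 176.] [243.6 216.6]
[520.4 222.9] [ 32.2 109.8] 88.9 mean [518.1 222.9] pca deg -1.1 z nan ext [466. 206.] [575. 240.] [317.2 207.7]
[513.8 301.7] [107.8  44.5] 4.3 mean [511.6 301.4] pca deg 4.7 z nan ext [460. 277.] [567. 326.] [396.3 201.4]
top0
[516.   72.5] [65.8 32. ] 4.4 mean [516.   72.3] pca deg 3.7 z nan ext [483.  54.] [549.  89.] [259.3 240.8]
[521.9 148.8] [46.9 96.8] 89.2 mean [524.7 145.6] pca deg 5.4 z nan ext [473. 125.] [570. 172.] [232.6 238.4]
[515.7 219.7] [ 33.2 107.3] 88.5 mean [515.  219.9] pca deg -0.8 z nan ext [462. 202.] [570. 235.] [205.6 242.7]
[508.3 299.6] [105.   44.1] 3.0 mean [508.9 298.7] pca deg 4.5 z nan ext [456. 276.] [561. 323.] [176.9 245.6]
tri [[518.2  73.5  94.1]
 [526.  147.1  96.3]
 [514.3 220.  108.7]
 [507.5 296.1 114.1]]
rack
[ 558.  -305.3] [ 8.8 60.5] 87.6 mean [ 557.5 -305.3] pca deg -2.8 z nan ext [ 528. -311.] [ 588. -300.] [17
[... 560 characters left out ...]
n ext [ 536. -139.] [ 596. -130.] [321.6 223.1]
[594.3 -83.4] [8.4 9.9] 90.0 mean [594.3 -83.6] pca deg 6.0 z 55.9 ext [589. -88.] [599. -79.] [364.2 247. ]
[542.8 -81.2] [9.7 7.8] 4.0 mean [542.6 -81.1] pca deg 26.7 z 55.7 ext [538. -85.] [547. -77.] [369.6 203.8]
[595. -61.] [8.4 8.7] 90.0 mean [595.  -60.8] pca deg 24.4 z 55.4 ext [591. -65.] [599. -57.] [383.9 247.5]
[543.3 -58.4] [9.  8.1] 90.0 mean [543.5 -58.5] pca deg 60.5 z 55.8 ext [539. -63.] [547. -54.] [389.8 204.6]
((563.6160888671875, -183.7542724609375), (300.2893371582031, 80.74409484863281), 87.44200897216797) 10.081147351618798
[array([ 517.5, -327.9]), array([527.4, -34.1]), array([614.1, -28.2]), array([ 603. , -334.7])]
```

View pics/rackcrop.png

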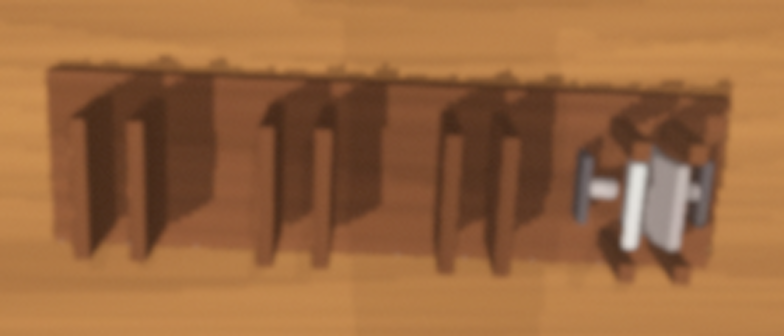

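drive_tool(plan=[[[-0.3,4,23.5,-23,0.9],[-0.3,4,23.5,-23,0.9],[-0.3,4,23.5,-23,0.9],[-0.3,4,23.5,-23,0.9],[-0.3,4,23.5,-23,0.9],[-0.3,0,0,0,0],[-0.3,0,0,0,0]]])

```text
clock: 3.2
position: [512.1, 301.1, 198.6]
ee_rot: [-0.039, 0.999, -0.001, -0.001]
contact_force: [0.5, 0.6, 0.7]
gripper_width: 55.6
grasp_force: 0.0
```

Run:
```python
from h import *
print(rod(snap("dumbB")[3]))
B=(400,640,30,380)
m,o=tops("dumbB",93,112,100,B)
for a in o: print(*a[1:])
mA,oA=tops("boardA",93,112,100,B)
P=lambda m:np.array([[m['fx'],0,m['cx']],[0,m['fy'],m['cy']],[0,0,1]])@np.c_[m['R'],m['t']]
X=cv2.triangulatePoints(P(mA),P(m),np.array([oA[-1][-1],oA[-2][-1]]).T,np.array([o[-1][-1],o[-2][-1]]).T); print("tri",(X[:3]/X[3]).T.round(1))
f=np.load("dumbB.npz");W=cloud(f['im'],f['d'],m)
for a in o: u,v=a[-1].astype(int); print(np.nanmedian(W[v-3:v+4,u-3:u+4].reshape(-1,3),0).round(1))
```

```text
(array([512.1, 301.1, 198.6]), array([-0.0775,  0.997 , -0.0028]), 55.6022130230575, 3.2)
[526.3 150.6] [99.5 51.7] 4.4 mean [525.4 150.3] pca deg 4.5 z nan ext [475. 127.] [576. 178.] [ 57. 220.]
[520.4 223.9] [ 33.  110.2] 89.0 mean [515.7 223.7] pca deg -2.1 z nan ext [465. 207.] [575. 241.] [164.9 214.1]
[513.6 302.2] [107.6  42.8] 4.3 mean [510.5 302. ] pca deg 4.3 z nan ext [460. 278.] [567. 326.] [280.4 215.3]
tri [[510.9 302.1  97.4]
 [516.7 223.   97.6]]
[524.4 150.5 100.3]
[514.4 223.3 100.2]
[509.3 301.6 100. ]
```

View pics/dumbB.png

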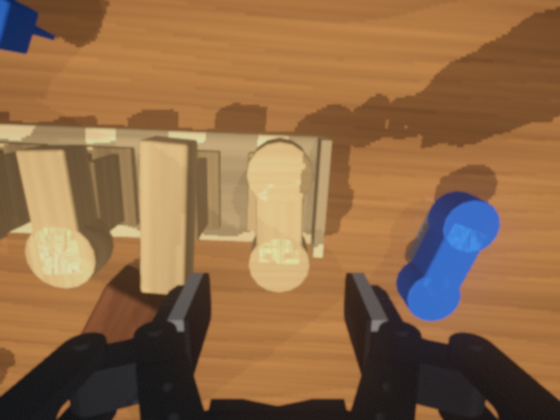

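The two-disc wooden scraper is at (279,216), with discs at (278,168) and (279,265). The blue one at (450,265) is the decoy. Top height is 97–100 mm, which matches. Descending.

drive_tool(plan=[[[-0.3,0.5,0.3,-32,0],[-0.3,0.5,0.3,-32,0],[-0.3,0.5,0.3,-32,0],[-0.3,0,0,-22,0],[-0.3,0,0,-12,0],[1,0,0,0,0],[1,0,0,0,0],[1,0,0,0,0],[1,0,0,0,0],[1,0,0,0,0]]])

```text
clock: 4.08
position: [514.3, 303.9, 72.1]
ee_rot: [-0.039, 0.999, 0.001, 0.001]
contact_force: [0.1, -0.2, 0.6]
gripper_width: 30.6
grasp_force: 62.5
```

drive_tool(plan=[[[1,0,0,25,0],[1,0,0,30,0],[1,0,0,30,0],[1,0,0,25,0],[1,1,-40,0,0],[1,1,-41,0,-0.7],[1,1,-41,0,-0.7],[1,1,-41,0,-0.7],[1,1,-41,0,-0.7],[1,1,-41,0,-0.7],[1,1,-41,0,-0.7],[1,5,-41,0,-0.7],[1,5,-41,0,-0.7],[1,5,-41,0,-0.7],[1,6,-41,0,-0.7],[1,6,-41,0,-0.6],[1,6,-41,0,0],[1,3,-41,0,0],[1,0,0,0,0],[1,0,0,0,0]]])

```text
clock: 5.75
position: [556.0, -271.6, 180.1]
ee_rot: [0.029, 1.0, 0.0, 0.0]
contact_force: [0.9, -0.0, -2.0]
gripper_width: 30.9
grasp_force: 62.0
```

Run:
```python
from h import *
im,d,m,s=snap("carry1"); print(rod(s)); print(s['grasp_force'],s['contact_force'])
cv2.imwrite("pics/carry1.png",cv2.cvtColor(im,cv2.COLOR_RGB2BGR))
```

```text
(array([ 556. , -271.6,  180.1]), array([5.770e-02, 9.983e-01, 3.000e-04]), 30.903639070296002, 5.75)
62.02504634857178 [ 0.8962296  -0.01224445 -1.98338596]
```

View pics/carry1.png

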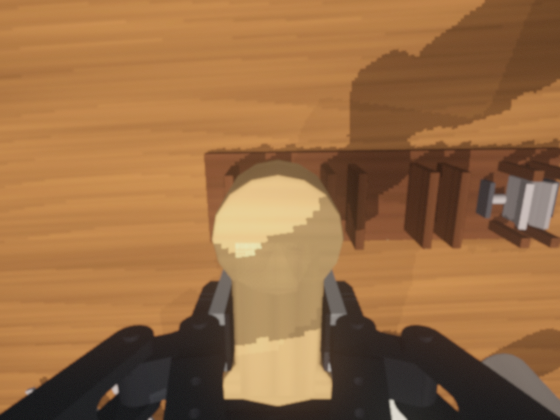

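drive_tool(plan=[[[1,3.2,-23.8,0,0.7],[1,0,0,0,0],[1,0,0,-30,0],[1,0,0,-30,0],[1,0,0,-20,0],[1,0,0,-15,0],[1,0,0,-10,0],[1,0,0,-10,0],[1,0,0,-5,0],[1,0,0,0,0]]])

```text
clock: 6.63
position: [560.3, -292.6, 60.8]
ee_rot: [0.02, 1.0, -0.0, 0.0]
contact_force: [-0.7, 0.1, -0.9]
gripper_width: 31.2
grasp_force: 62.2
```

drive_tool(plan=[[[1,0,0,-1.5,0],[1,0,0,0,0],[-0.3,0,0,0,0],[-0.3,0,0,0,0],[-0.3,0,0,0,0],[-0.3,0,0,10,0],[-0.3,0,0,30,0],[-0.3,0,0,40,0],[-0.3,-4,0,40,0],[-0.3,0,0,0,0],[-0.3,0,0,0,0]]])

```text
clock: 7.55
position: [557.3, -293.8, 183.3]
ee_rot: [0.021, 1.0, -0.001, 0.004]
contact_force: [0.1, -0.2, -1.3]
gripper_width: 55.7
grasp_force: 0.0
```

Run:
```python
from h import *
print(rod(snap("plc1")[3]))
for lo,z in((80,88),(49,56)):
  m,o=tops("plc1",lo,z+9,z,(480,650,-360,-20),20)
  for a in o: print(*a[1:])
  f=np.load("plc1.npz");W=cloud(f['im'],f['d'],m)
  u,v=o[0][-1].astype(int); print(np.nanmedian(W[v-3:v+4,u-3:u+4].reshape(-1,3),0).round(1))
```

```text
(array([ 557.3, -293.8,  183.3]), array([ 0.0413,  0.9991, -0.002 ]), 55.66181890065783, 7.55)
[ 559.5 -293.2] [ 43.3 107.3] 87.6 mean [ 556.5 -293. ] pca deg -2.4 z nan ext [ 506. -316.] [ 613. -271.] [280.1 216.1]
[ 555.2 -293.    88.3]
[ 561.5 -232.9] [ 8.3 60.4] 87.5 mean [ 560.6 -232.8] pca deg -2.4 z nan ext [ 531. -238.] [ 592. -228.] [360.  206.3]
[ 562.4 -210.2] [ 8.9 60.4] 87.6 mean [ 561.5 -210.1] pca deg -2.2 z nan ext [ 532. -215.] [ 593. -205.] [390.2 206.2]
[ 565.4 -159. ] [10.2 60.5] 87.6 mean [ 564.2 -158.8] pca deg -2.1 z nan ext [ 535. -165.] [ 596. -153.] [458.4 206.8]
[ 566.3 -136.3] [10.7 60.4] 87.5 mean [ 565.  -136.1] pca deg -2.1 z nan ext [ 536. -142.] [ 597. -130.] [488.7 206.7]
[542.2 -88.6] [8.5 1.4] 10.5 mean [542.5 -88.3] pca deg 8.0 z 52.0 ext [538. -89.] [546. -87.] [558.3 174.9]
[594.1 -85.8] [12.3  9.1] 87.6 mean [594.1 -85.8] pca deg 66.1 z 55.4 ext [589. -92.] [599. -80.] [549.2 240.5]
[ 559.9 -232.9   56.3]
```

View pics/plc1.png

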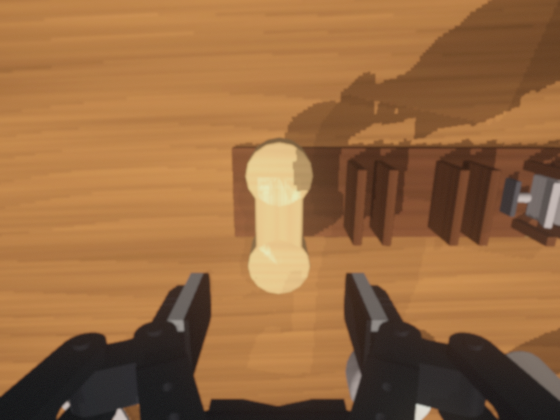

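drive_tool(plan=[[[-0.3,-3,39.7,0,0.1],[-0.3,-3,39.7,0,0.1],[-0.3,-3,39.7,0,0.1],[-0.3,-3,39.7,0,0.1],[-0.3,-3,39.7,0,0.1],[-0.3,-3,39.7,0,0.1],[-0.3,-3,39.7,0,0.1],[-0.3,-3,39.7,0,0.1],[-0.3,-3,39.7,0,0.1],[-0.3,-3,39.7,0,0.1],[-0.3,-3,39.7,0,0.1],[-0.3,-3,39.7,0,0.1],[-0.3,-2,39.7,0,0.1],[-0.3,0,0,0,0],[-0.3,0,0,0,0]]])

```text
clock: 8.85
position: [516.7, 224.5, 177.1]
ee_rot: [0.008, 1.0, -0.001, -0.001]
contact_force: [-1.6, -0.4, 1.0]
gripper_width: 55.8
grasp_force: 0.0
```

Run:
```python
from h import *
print(rod(snap("longB")[3]))
m,o=tops("longB",93,112,100,(400,640,30,380))
for a in o: print(*a[1:])
```

```text
(array([516.7, 224.5, 177.1]), array([ 0.0153,  0.9999, -0.002 ]), 55.765092205316165, 8.85)
[519.8  77.4] [66.4 35.7] 4.2 mean [518.4  77.2] pca deg 3.7 z nan ext [486.  58.] [554.  97.] [ 44.7 234.6]
[524.8 149.2] [97.1 50.4] 5.1 mean [519.9 147.5] pca deg -1.1 z nan ext [475. 126.] [574. 176.] [156.5 234.6]
[520.7 222.7] [ 31.8 109.7] 88.9 mean [516.9 222.8] pca deg -1.1 z nan ext [466. 206.] [576. 239.] [276.3 227.6]
```

drive_tool(plan=[[[-0.3,3.5,-1.2,-30,0],[-0.3,0,0,-30,0],[-0.3,0,0,-25,0],[-0.3,0,0,-15,0],[-0.3,0,0,-7,0],[-0.3,0,0,0,0],[1,0,0,0,0],[1,0,0,0,0],[1,0,0,0,0],[1,0,0,0,0],[1,0,0,0,0]]])

```text
clock: 9.82
position: [522.1, 222.1, 73.4]
ee_rot: [0.009, 1.0, 0.001, 0.001]
contact_force: [-0.1, -0.3, 4.7]
gripper_width: 31.2
grasp_force: 60.6
```

drive_tool(plan=[[[1,0,0,25,0],[1,0,0,30,0],[1,0,0,30,0],[1,0,0,22,0],[1,3.7,-40,0,-0.2],[1,3.7,-40,0,-0.2],[1,3.7,-40,0,-0.2],[1,3.7,-40,0,-0.2],[1,3.7,-40,0,-0.2],[1,3.7,-40,0,-0.2],[1,3.7,-40,0,-0.2],[1,3.7,-40,0,-0.2],[1,3.7,-40,0,0],[1,3.7,-40,0,0],[1,3.7,-40,0,0],[1,0,0,0,0],[1,0,0,0,0],[1,0,0,0,0]]])

```text
clock: 11.32
position: [561.2, -218.2, 178.1]
ee_rot: [0.024, 1.0, 0.0, -0.001]
contact_force: [-0.7, 0.4, -0.9]
gripper_width: 30.6
grasp_force: 60.4
```

drive_tool(plan=[[[1,2,-3.2,0,0],[1,0,0,0,0],[1,0,0,-30,0],[1,0,0,-30,0],[1,0,0,-20,0],[1,0,0,-15,0],[1,0,0,-10,0],[1,0,0,-8,0],[1,0,0,-3,0],[1,0,0,0,0]]])

```text
clock: 12.15
position: [564.1, -221.1, 62.7]
ee_rot: [0.023, 1.0, -0.0, -0.0]
contact_force: [-0.5, 0.1, -2.6]
gripper_width: 31.1
grasp_force: 60.3
```

Then release, lift, and go to the paddle (about x 521, y 150.5, yaw +4.4).

drive_tool(plan=[[[1,0,0,-2,0],[1,0,0,0,0],[-0.3,0,0,0,0],[-0.3,0,0,0,0],[-0.3,0,0,0,0],[-0.3,0,0,15,0],[-0.3,0,0,35,0],[-0.3,0,0,35,0],[-0.3,-6,0,35,0],[-0.3,0,0,0,0],[-0.3,0,0,0,0]]])

```text
clock: 13.07
position: [559.2, -221.8, 184.3]
ee_rot: [0.023, 1.0, -0.0, 0.004]
contact_force: [0.2, -0.0, -0.4]
gripper_width: 55.5
grasp_force: 0.0
```

Run:
```python
from h import *
print(rod(snap("plc2")[3]))
for lo,z in((80,88),(49,56)):
  m,o=tops("plc2",lo,z+9,z,(480,650,-360,-20),20)
  for a in o: print(*a[1:-4])
  f=np.load("plc2.npz");W=cloud(f['im'],f['d'],m)
  for a in o[:2]: u,v=a[-1].astype(int); print(np.nanmedian(W[v-3:v+4,u-3:u+4].reshape(-1,3),0).round(1))
```

```text
(array([ 559.2, -221.8,  184.3]), array([ 4.660e-02,  9.989e-01, -6.000e-04]), 55.538618211711345, 13.0667)
[ 558.5 -292. ] [ 44.2 105.6] 87.7 mean [ 553.4 -292.2] pca deg -4.6 z nan
[ 562.9 -221.5] [ 31.8 110.2] 87.2 mean [ 559.3 -221.3] pca deg -2.8 z nan
[ 552.  -292.3   88.1]
[ 557.5 -221.5   88.1]
[ 563.7 -278.4] [ 0.8 10.4] 83.9 mean [ 563.7 -278.4] pca deg -6.2 z 50.4
[ 551.5 -277.9] [0.8 9.4] 83.9 mean [ 551.5 -277.9] pca deg -6.2 z nan
[ 583.3 -277. ] [25.7  4. ] 13.5 mean [ 583.5 -276.7] pca deg 14.8 z 59.2
[ 517.1 -276.2] [21.9  4. ] 34.7 mean [ 517. -276.] pca deg 35.3 z 61.1
[ 565.2 -158. ] [ 8.4 60. ] 87.5 mean [ 564.1 -157.9] pca deg -2.2 z nan
[ 566.  -135.3] [ 9.  60.7] 87.5 mean [ 564.9 -135.2] pca deg -2.2 z nan
[593.7 -84.9] [10.5 10. ] 87.3 mean [593.8 -84.9] pca deg 46.2 z nan
[542.6 -82.6] [10.6  8.9] 87.3 mean [542.6 -82.6] pca deg 61.5 z 55.7
[594.8 -62.1] [11. 10.] 87.3 mean [594.9 -62.1] pca deg 46.6 z 55.4
[543.6 -59.9] [11.2  8.9] 87.3 mean [543.6 -59.8] pca deg 69.8 z nan
[ 562.9 -278.    59.9]
[ 551.3 -277.5   59.9]
```

drive_tool(plan=[[[-0.3,-3.6,37,0,0.7],[-0.3,-3.6,37,0,0.7],[-0.3,-3.6,37,0,0.7],[-0.3,-3.6,37,0,0.7],[-0.3,-3.6,37,0,0.7],[-0.3,-3.6,37,0,0.7],[-0.3,-3.6,37,0,0.7],[-0.3,-3.6,37,0,0.7],[-0.3,-3.6,37,0,0.7],[-0.3,-3.6,37,0,0.7],[-0.3,0,0,0,0],[-0.3,0,0,0,0],[-0.3,0,0,0,0]]])

```text
clock: 14.2
position: [521.2, 148.2, 179.5]
ee_rot: [-0.038, 0.999, -0.001, -0.001]
contact_force: [-1.4, -0.4, 0.3]
gripper_width: 55.6
grasp_force: 0.0
```

Run:
```python
from h import *
print(rod(snap("padB")[3]))
m,o=tops("padB",93,112,100,(400,640,30,380))
for a in o: print(*a[1:])
```

```text
(array([521.2, 148.2, 179.5]), array([-0.0759,  0.9971, -0.0013]), 55.595705639022164, 14.2)
[519.7  76. ] [66.1 33.1] 4.3 mean [518.5  75.8] pca deg 4.0 z nan ext [486.  58.] [554.  94.] [163.6 215. ]
[526.3 148.4] [99.5 48.1] 4.3 mean [525.8 148.2] pca deg 5.1 z nan ext [476. 126.] [576. 175.] [278.1 233.5]
```

View pics/padB.png

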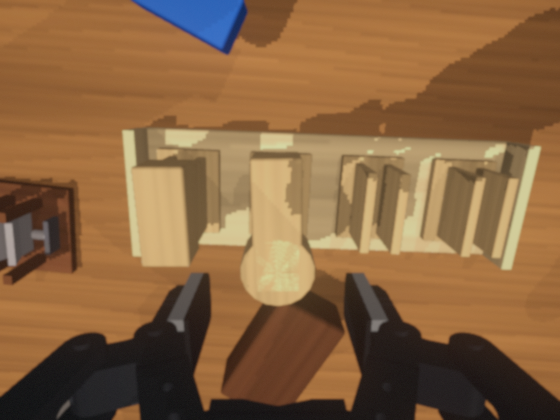

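Long is seated (y off 0.3 mm, top 88.1). The paddle's disc is at (278,270), its grip at (276,200), centred between the fingers. I grip 3 mm behind the middle to clear the disc.

drive_tool(plan=[[[-0.3,-3,0,-30,0],[-0.3,0,0,-30,0],[-0.3,0,0,-25,0],[-0.3,0,0,-15,0],[-0.3,0,0,-8,0],[-0.3,0,0,0,0],[1,0,0,0,0],[1,0,0,0,0],[1,0,0,0,0],[1,0,0,0,0],[1,0,0,0,0]]])

```text
clock: 15.17
position: [519.8, 148.8, 74.2]
ee_rot: [-0.038, 0.999, 0.0, 0.001]
contact_force: [0.5, -1.1, 3.8]
gripper_width: 31.1
grasp_force: 61.0
```

drive_tool(plan=[[[1,0,0,25,0],[1,0,0,30,0],[1,0,0,30,0],[1,0,0,22,0],[1,5.4,-36.6,0,-0.9],[1,5.4,-36.6,0,-0.9],[1,5.4,-36.6,0,-0.9],[1,5.4,-36.6,0,-0.9],[1,5.4,-36.6,0,-0.9],[1,5.4,-36.6,0,-0.9],[1,5.4,-36.6,0,-0.9],[1,5.4,-36.6,0,-0.7],[1,0,0,0,0],[1,0,0,0,0],[1,0,0,0,0]]])

```text
clock: 16.42
position: [561.5, -144.1, 179.3]
ee_rot: [0.024, 1.0, 0.0, -0.001]
contact_force: [0.8, 0.7, -1.7]
gripper_width: 31.1
grasp_force: 60.5
```

drive_tool(plan=[[[1,2,-2.5,0,0],[1,0,0,0,0],[1,0,0,-30,0],[1,0,0,-30,0],[1,0,0,-20,0],[1,0,0,-15,0],[1,0,0,-10,0],[1,0,0,-8,0],[1,0,0,-3,0],[1,0,0,0,0]]])

```text
clock: 17.25
position: [564.2, -146.4, 63.7]
ee_rot: [0.023, 1.0, -0.0, -0.0]
contact_force: [-0.8, 0.1, -1.4]
gripper_width: 31.3
grasp_force: 60.5
```

drive_tool(plan=[[[1,0,0,-2,0],[1,0,0,0,0],[-0.3,0,0,0,0],[-0.3,0,0,0,0],[-0.3,0,0,0,0],[-0.3,0,0,15,0],[-0.3,0,0,35,0],[-0.3,0,0,35,0],[-0.3,-6,0,35,0],[-0.3,0,0,0,0],[-0.3,0,0,0,0]]])

```text
clock: 18.17
position: [559.4, -146.9, 185.0]
ee_rot: [0.023, 1.0, 0.0, 0.003]
contact_force: [0.2, 0.3, -1.2]
gripper_width: 55.4
grasp_force: 0.0
```

Run:
```python
from h import *
print(rod(snap("plc3")[3]))
for lo,z in((80,88),(49,56)):
  m,o=tops("plc3",lo,z+9,z,(480,650,-360,-20),20)
  for a in o: print(*a[1:-4])
  f=np.load("plc3.npz");W=cloud(f['im'],f['d'],m)
  for a in o[:3]: u,v=a[-1].astype(int); print(np.nanmedian(W[v-3:v+4,u-3:u+4].reshape(-1,3),0).round(1))
```

```text
(array([ 559.4, -146.9,  185. ]), array([4.660e-02, 9.989e-01, 3.000e-04]), 55.40346196595446, 18.1667)
[ 559.4 -290.8] [ 46.9 107.7] 87.8 mean [ 556.  -290.7] pca deg -3.0 z nan
[ 562.6 -220.2] [ 33.3 109.8] 87.2 mean [ 555.1 -220.5] pca deg -5.1 z nan
[ 571.2 -147.1] [48.2 99.6] 87.3 mean [ 570.9 -147.1] pca deg -2.6 z nan
[ 554.5 -290.5   88. ]
[ 553.6 -220.4   88.2]
[ 569.1 -147.    88. ]
[ 555.9 -276.6] [99.5 17.2] 6.3 mean [ 553.7 -277.9] pca deg 0.1 z 60.1
[ 604.3 -208.7] [ 0.8 12.2] 83.9 mean [ 604.3 -208.7] pca deg -6.2 z 30.0
[ 552.9 -205.4] [ 3.5 85.7] 87.6 mean [ 555.1 -205.6] pca deg -2.2 z nan
[594.  -84.1] [ 8.7 10.1] 87.3 mean [593.9 -84. ] pca deg 11.5 z 56.0
[542.3 -81.9] [8.7 9. ] 87.3 mean [542.5 -81.8] pca deg 2.2 z 56.0
[595.1 -61.4] [10.7  8.6] 2.2 mean [595.1 -61.3] pca deg 21.9 z 55.6
[543.4 -59.1] [9.2 9. ] 87.3 mean [543.4 -59.1] pca deg 35.1 z nan
[ 552.8 -280.6   49.8]
[ 602.8 -208.1   60.2]
[ 554.  -205.8   55.5]
```

View pics/plc3.png

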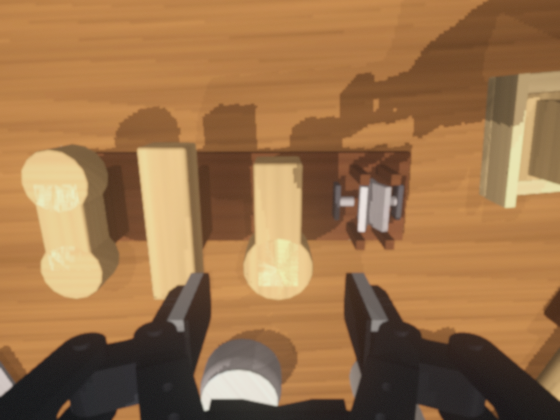

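drive_tool(plan=[[[-0.3,-6,37,0,1.1],[-0.3,-6,37,0,1.1],[-0.3,-6,37,0,1.1],[-0.3,-6,37,0,1.2],[-0.3,-6,37,0,1.2],[-0.3,-6,37,0,1.2],[-0.3,0,0,0,0],[-0.3,0,0,0,0],[-0.3,0,0,0,0]]])

```text
clock: 18.97
position: [521.5, 75.1, 180.6]
ee_rot: [-0.037, 0.999, -0.0, -0.001]
contact_force: [0.3, 0.1, -0.4]
gripper_width: 55.4
grasp_force: 0.0
```

Run:
```python
from h import *
print(rod(snap("shB")[3]))
m,o=tops("shB",93,112,100,(400,640,30,380))
for a in o: print(*a[1:])
```

```text
(array([521.5,  75.1, 180.6]), array([-7.430e-02,  9.972e-01, -9.000e-04]), 55.44774121930154, 18.9667)
[520.   74.8] [66.6 31.8] 4.3 mean [518.9  74.7] pca deg 4.3 z nan ext [486.  57.] [554.  93.] [278.5 222.7]
```

The three placed scrapers are seated, with tops at 88 mm. The clip's posts are at (360,180), (390,180), (360,240) and (390,240), centre about (568.7,-71.6). Next, the short one.

drive_tool(plan=[[[-0.3,-2,-0.3,-30,0],[-0.3,0,0,-30,0],[-0.3,0,0,-25,0],[-0.3,0,0,-15,0],[-0.3,0,0,-9,0],[-0.3,0,0,0,0],[1,0,0,0,0],[1,0,0,0,0],[1,0,0,0,0],[1,0,0,0,0],[1,0,0,0,0]]])

```text
clock: 19.93
position: [521.0, 75.1, 74.1]
ee_rot: [-0.037, 0.999, 0.0, 0.001]
contact_force: [-0.2, -1.7, 4.8]
gripper_width: 31.4
grasp_force: 60.8
```

drive_tool(plan=[[[1,0,0,25,0],[1,0,0,30,0],[1,0,0,30,0],[1,0,0,22,0],[1,11.5,-36.5,0,-1.7],[1,11.5,-36.5,0,-1.7],[1,11.5,-36.5,0,-1.7],[1,11.5,-36.5,0,-1.7],[1,0,0,0,0],[1,0,0,0,0],[1,0,0,0,0],[1,0,0,0,0]]])

```text
clock: 20.93
position: [565.6, -70.3, 179.6]
ee_rot: [0.022, 1.0, 0.0, -0.0]
contact_force: [-0.0, 0.4, -2.1]
gripper_width: 31.1
grasp_force: 60.6
```

Run:
```python
from h import *
im,d,m,s=snap("carry4"); print(rod(s))
```

```text
(array([565.6, -70.3, 179.6]), array([4.38e-02, 9.99e-01, 3.00e-04]), 31.10626367075716, 20.9333)
```

View pics/carry4.png

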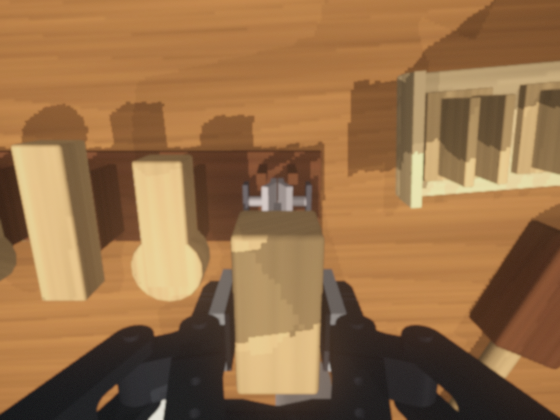

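The jaws are centred at column 277, straight under the held scraper. The grip is level. Descending to just above the mouth, then pressing.

drive_tool(plan=[[[1,3.2,-1,0,0],[1,0,0,0,0],[1,0,0,-30,0],[1,0,0,-30,0],[1,0,0,-18,0],[1,0,0,-6,0],[1,0,0,-6,0],[1,0,0,-6,0],[1,0,0,-6,0],[1,0,0,0,0]]])

```text
clock: 21.82
position: [570.6, -71.3, 78.1]
ee_rot: [0.022, 1.0, 0.001, 0.002]
contact_force: [1.1, 2.2, -2.3]
gripper_width: 31.3
grasp_force: 60.5
```

drive_tool(plan=[[[1,0,0,-4,0],[1,0,0,-4,0],[1,0,0,-4,0],[1,0,0,-4,0],[1,0,0,-2,0],[1,0,0,0,0]]])

```text
clock: 22.32
position: [571.5, -71.9, 62.1]
ee_rot: [0.022, 1.0, -0.0, 0.002]
contact_force: [0.7, 2.0, 8.3]
gripper_width: 30.7
grasp_force: 61.8
```

drive_tool(plan=[[[1,0,0,-2,0],[1,0,0,-2,0],[1,0,0,0,0],[1,0,0,0,0]]])

```text
clock: 22.65
position: [571.5, -71.9, 62.0]
ee_rot: [0.021, 1.0, -0.0, 0.003]
contact_force: [-7.5, 4.6, 29.5]
gripper_width: 31.3
grasp_force: 64.8
```

Force rose to about 30 N with no further travel, so the grip is on the posts. Releasing and checking.

drive_tool(plan=[[[1,0,0,3,0],[-0.3,0,0,0,0],[-0.3,0,0,0,0],[-0.3,0,0,0,0],[-0.3,0,0,15,0],[-0.3,0,0,35,0],[-0.3,0,0,35,0],[-0.3,-10,-20,40,0],[-0.3,-20,-40,20,0],[-0.3,-20,-35,20,0],[-0.3,-10,-20,0,0],[-0.3,0,0,0,0],[-0.3,0,0,0,0],[-0.3,0,0,0,0]]])

```text
clock: 23.82
position: [514.3, -176.7, 214.6]
ee_rot: [0.023, 1.0, 0.0, -0.001]
contact_force: [-0.3, 0.2, 0.3]
gripper_width: 55.8
grasp_force: 0.0
```

Run:
```python
from h import *
print(rod(snap("fin")[3]))
m,o=tops("fin",80,97,88,(480,650,-360,-20),60)
f=np.load("fin.npz");W=cloud(f['im'],f['d'],m); c=np.array([563.7,-183.2]); a=np.radians(-2.6); R=np.array([[np.cos(a),np.sin(a)],[-np.sin(a),np.cos(a)]])
for q in o:
    u,v=q[-1].astype(int); p=W[v-12:v+13,u-3:u+4].reshape(-1,3); p=p[~np.isnan(p[:,0])]
    A=np.linalg.lstsq(np.c_[p[:,:2]-p[:,:2].mean(0),np.ones(len(p))],p[:,2],rcond=None)[0]
    print(q[1],q[2],q[3],"rack frame",(R@(q[1]-c)).round(1),"z",A[2].round(1),"slope",A[:2].round(3))
```

```text
(array([ 514.3, -176.7,  214.6]), array([4.52e-02, 9.99e-01, 2.00e-04]), 55.75541284200664, 23.8167)
[ 558.6 -292. ] [ 45.1 107.8] 86.8 rack frame [  -0.2 -108.9] z 88.2 slope [0.001 0.095]
[ 562.5 -220.8] [ 32.4 110.4] 87.3 rack frame [  0.5 -37.6] z 88.2 slope [-0.006  0.015]
[ 570.6 -148.3] [ 46.3 101.1] 87.4 rack frame [ 5.3 35.2] z 88.1 slope [-0.006 -0.003]
[569.2 -72.3] [34.  67.5] 87.5 rack frame [  0.5 111. ] z 88.3 slope [-0.008 -0.061]
```

View pics/fin.png

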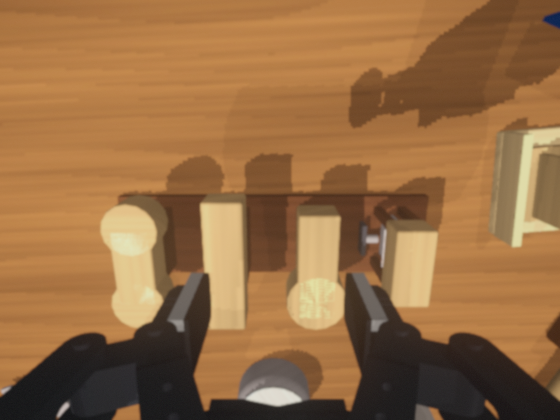

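All four are seated in the right order: dumbbell (135,260), long (224,265), paddle (318,265), short (410,262). I'll check tilt with wider patches before handing in.

Run:
```python
from h import *
f=np.load("fin.npz");m={k:f[k] for k in ('fx','fy','cx','cy','R','t')};W=cloud(f['im'],f['d'],m)
m,o=tops("fin",80,97,88,(480,650,-360,-20),60)
for q in o:
    p=W.reshape(-1,3); p=p[(abs(p[:,0]-q[1][0])<25)&(abs(p[:,1]-q[1][1])<12)&(p[:,2]>84)&(p[:,2]<93)]
    A=np.linalg.lstsq(np.c_[p[:,:2]-p[:,:2].mean(0),np.ones(len(p))],p[:,2],rcond=None)[0]; print(len(p),A.round(3))
```

```text
1746 [1.0000e-03 3.0000e-03 8.8102e+01]
1742 [0.0000e+00 2.0000e-03 8.8099e+01]
1729 [-1.0000e-03 -2.0000e-03  8.8109e+01]
1752 [3.000e-03 3.000e-03 8.832e+01]
```

All four are level and fully seated, and the robot is clear.

```bash
python3 -c "
from bench import *
print(job_done())"
```

```text
the job is handed in; nothing more can be done
None
```

The job is handed in: all four scrapers are in the rack in reversed order (dumbbell at the right end, then long, paddle, and short pressed home in the clip), measured level and fully seated at about 24 s on the clock, though no verdict came back from the judge.

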